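# Slip test of two floor-tile samples on a tilting tray

### The arm

A 6-joint arm with a two-finger parallel gripper is mounted at the origin on the work surface. World frame = base frame: x ahead of the robot, y to its left, z up, the work surface at z = 0. Lengths are in m, angles in rad, forces in N, time in s.
With the tool pointing down it reaches from about 0.25 to 0.775 m from the base axis. Payload 4 kg.
Tool frame: the origin (TCP) lies on the centre line of the jaws, within the pads' length; the fingertips stand 22 mm ahead of it and the grasp point (between the pads) lies 3 mm ahead of it; z points along the fingers, y is the line along which they close (so a half turn about z gives the same grasp; the last joint's range is limited). The gripper opens to 94 mm and grips with 3 to 60 N. Pads are 16 mm wide; open, the fingers measure 119 mm over their backs; the gripper's body (75 mm by 177 mm) begins 78 mm behind the grasp point.
Start: joints at [1.184, 0.087, 1.371, -0, 1.684, -0.103], TCP at [0.154, 0.528, 0.228] pointing down, gripper open.
Joint ranges: [-3.1, 3.1], [-0.76, 2.03], [0.27, 2.55], [-1.08, 4.22], [0.17, 2.65], [-2.57, 2.57]. Speed limits (rad/s): [2.79, 2.79, 3.14, 3.14, 3.14, 3.14].

### API

Orientations are given as a unit quaternion [w, x, y, z].
In Python, from workcell import bot gives the robot as it stands.
- The arm moves only by the tool apply_moves, never from a script. Its argument "commands" is a list of rows, each an object of numbers: "grip": the closure, from -1 (fully open) to 1 (shut), so that 0 is half open; "dx", "dy", "dz": the shift along the world's x, y, z in m; "rx", "ry", "rz": the turn, a rotation vector about the world's x, y, z in degrees. In form: [{"grip": .., "dx": .., "dy": .., "dz": .., "rx": .., "ry": .., "rz": ..}, ...]. A call has 1 to 20 rows; each row shifts and turns the commanded pose from where the row before left it; what a row does not reach is not made up. A row lasts 1/10 s, in which the tool goes at most 50 mm and 8.59 degrees, less where a joint would pass 70% of its speed; a pose out of reach is approached as far as the arm can. A call with a gripper value outside its range is refused whole. The fingers move at their own pace and stop on an object; the grip force is fixed at half the most. Time passes only in rows, so rows that do not move let the fingers close. It gives the time, the measured TCP pose, the force, the opening and the grip force at its end, in the units of the state.
- bot.observe(): the state, without advancing time (a new reading comes with each control period).
- bot.snapshot(name): name is "scene" or "top"; returns (picture, depth): 384x512x3 uint8, blue, green, red; 384x512 float32, m along the optical axis (not along the pixel's ray), 0 where there is no reading.
- bot.camera_info(name): a dict with "vfov" (degrees; the focal length in pixels is half the picture's height over the tangent of half this angle, whatever the lens; pixels are square), "cx", "cy" (the principal point, pixels), "rvec" (rotation vector, rad) and "tvec" (3), from world to camera coordinates, as OpenCV has them. Camera axes: x right, y down, z forward; pixel columns grow to the right and rows downward; lengths in m; the calibration is good to about 2 mm. A picture is of the moment at which its call begins. camera_info takes no time and is no camera call.
- bot.job_done(): hands the job in; it is judged then, once.
The state is a dict: "time": time; "q": joint angles; "qvel": joint speeds; "joint_efforts": joint torques, N m; "tool_pos": TCP position; "tcp_rot": TCP orientation; "force": force on the tool from outside, world axes, zero at the start; "moment": the same for the moment, N m; "opening": opening from 0.0 (shut) to 1.0 (fully open); "grasp_force": force on a finger pad.
Only numpy, scipy, OpenCV 4.12 (cv2) and the standard library are available. Lean on these libraries where they do the work, as an engineer would, in place of code of your own. Each camera call takes 0.05 s, during which the arm holds its last target. There are 200 camera calls.

### The job

Lift the red handle of the slip-test tray, little by little, until the glazed blue tile starts to slide and runs down to the yellow stop by itself. Hold the tray there and leave it standing at that angle (its stiff hinge keeps it up); the rubber-backed terracotta tile beside the blue one must not slip. Do not touch either tile with the robot.

Things in the scene. Friction and masses are not known exactly. Their poses are not given: they have to be found in the camera images.
- handle (a point): centre of the red bar handle on the tray: 14 mm thick, 120 mm long, held at its ends, 43 mm gap to the tray, 60 mm above the bench while the tray is level (start). Frame turns with the tray: x from handle to hinge (down the slope), y along the bar, z square to the tray. Hinge axis along y at x = 320 mm; it stays where left up to 50 degrees; lifting takes about 10 N.
- blue_tile_center (a point): centre of the glazed blue tile, 70 x 70 x 10 mm, flat in one of the two lanes (left or right) of the 200 mm wide tray, its centre at first 95 to 115 mm from the handle along the tray, 273 mm when it rests against the yellow stop bar at the hinge end. It starts to slide at some tilt from 10 to 25 degrees; the terracotta tile only 9 or more degrees above that.
- grip_tile_center (a point): centre of the rubber-backed terracotta tile (red-brown top, black underside), 70 x 70 x 10 mm, flat on the tray in the other lane, at first 95 to 115 mm from the handle along the tray, where it must stay. The tray plate is 12 mm thick and begins 50 mm from the handle; 8 mm high lips run along both sides and between the lanes.
Things that resemble listed ones, but are neither listed nor needed, are in the scene too. There is more than one size of the part that bears grip_tile_center; the job needs the middle-sized.

How it is judged:
By the outcome, as a careful person would: the job done as asked, in the order asked, and still so for the second after the job is handed in, with the robot touching nothing.
It also fails if it takes over 48 s, if anything falls off the work surface, if the arm or the gripper's body presses on something with over 40 N, if the wrist force passes 120 N, or if a joint passes its speed limit or range.

## Working session

There is one attempt and no reset: what is moved stays moved. The work goes in short steps, Python scripts to look and compute and a tool call to move; the robot and the scene stay as the last step left them, time stands still between calls to the robot, and variables do not carry over. Pictures are saved under pics/ and viewed, at most 10 in all, crops included, and the job is handed in when it is done.

Besides the shell and the picture viewer there is one more tool, called after "Call:" as name([rows], argument=value, ...), one row to a line, values as JSON. apply_moves: Moves the arm, as the interface text tells. Its arguments: {"type":"object","properties":{"commands":{"type":"array","items":{"type":"object","properties":{"grip":{"type":"number"},"dx":{"type":"number"},"dy":{"type":"number"},"dz":{"type":"number"},"rx":{"type":"number"},"ry":{"type":"number"},"rz":{"type":"number"}}}}},"required":["commands"]}

```bash
mkdir -p pics; cat > h.py <<'E'
import numpy as np, cv2
from workcell import bot
def cam(n):
    c=bot.camera_info(n); f=192/np.tan(np.radians(c['vfov'])/2)
    K=np.array([[f,0,c['cx']],[0,f,c['cy']],[0,0,1]]); R=cv2.Rodrigues(np.array(c['rvec'],float))[0]
    return K,R,np.array(c['tvec'],float).ravel()
def ray(n,u,v,z):
    K,R,t=cam(n); d=R.T@np.linalg.inv(K)@[u,v,1]; o=-R.T@t
    return o+d*(z-o[2])/d[2]
def pts(n,depth):
    K,R,t=cam(n); v,u=np.mgrid[:384,:512]
    p=np.stack([(u-K[0,2])/K[0,0]*depth,(v-K[1,2])/K[1,1]*depth,depth],-1)
    return (p-t)@R
E
python3 - <<'E'
from h import *
for n in('scene','top'):
    p,d=bot.snapshot(n); np.savez('/tmp/'+n,p=p,d=d)
    cv2.imwrite(f'pics/{n}0.png',cv2.resize(p,(768,576)))
    K,R,t=cam(n); print(n,K[0,0],-R.T@t,bot.camera_info(n))
E
```

```text
scene 489.736896189038 [ 0.85623834 -0.26069762  0.74715187] {'vfov': 42.815051365754805, 'cx': 261.29940792261016, 'cy': 199.61874413203577, 'rvec': array([ 2.33348003,  1.2889892 , -0.35781671]), 'tvec': array([-0.22540563, -0.37379193,  1.08111755])}
top 380.64442834945953 [ 0.4569041  -0.06640676  0.80005368] {'vfov': 53.53346235994476, 'cx': 253.82896288628703, 'cy': 190.53329368046667, 'rvec': array([ 2.1667503 , -2.19342117,  0.05038901]), 'tvec': array([-0.04642956,  0.5079613 ,  0.77011474])}
```

View pics/scene0.png

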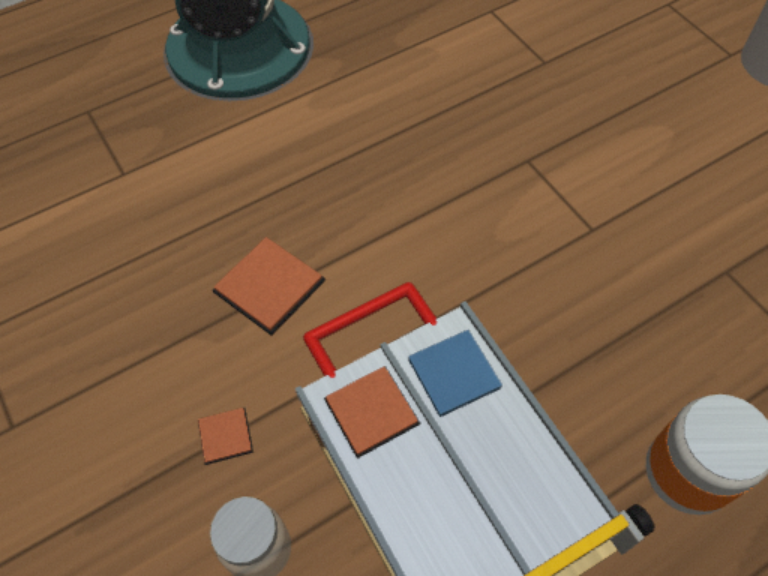

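View pics/top0.png

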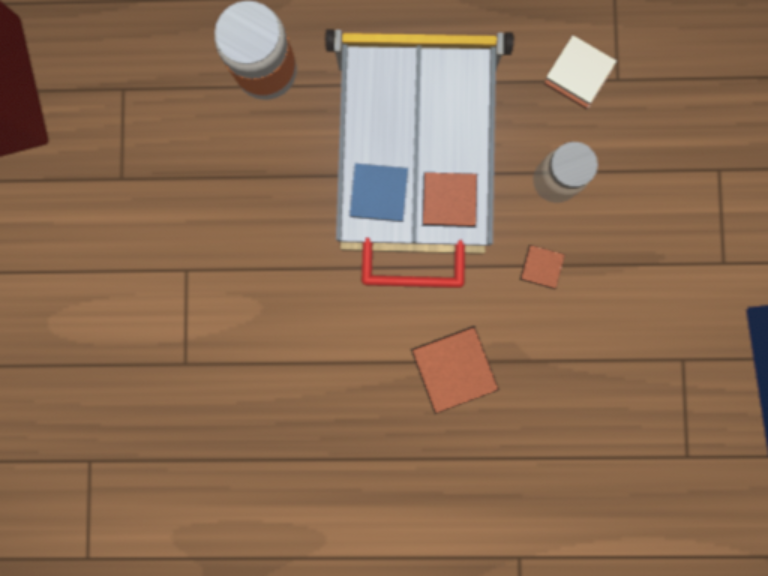

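The scene picture (768 px wide) shows the handle bar at about (358,312), the blue tile at (455,372), the terracotta tile on the tray at (372,411) and the stop at (580,545). In the top picture the handle bar is at (413,281), blue at (379,192), terracotta at (450,199) and the yellow stop at (420,40).

Could be mistaken for the middle-sized terracotta tile (top view): large tile on the bench (455,369), small tile on the bench (543,266), cream-topped tile (580,70). I choose the one on the tray, at (450,199). There is only one red bar and one blue tile.

```bash
cat >> h.py <<'E'
def masks(p):
    h=cv2.cvtColor(p,cv2.COLOR_BGR2HSV)
    return {'blue':cv2.inRange(h,(95,90,60),(125,255,255)),'red':cv2.inRange(h,(0,200,80),(4,255,255))|cv2.inRange(h,(174,200,80),(180,255,255)),
     'terra':cv2.inRange(h,(4,120,120),(12,200,255)),'yel':cv2.inRange(h,(20,180,120),(32,255,255))}
E
python3 - <<'E'
from h import *
for n in('scene','top'):
    z=np.load(f'/tmp/{n}.npz'); p,d=z['p'],z['d']; P=pts(n,d)
    for k,m in masks(p).items():
        c,_=cv2.findContours(m,0,1)
        for a in c:
            if cv2.contourArea(a)<150: continue
            mm=np.zeros_like(m); cv2.drawContours(mm,[a],-1,255,-1); s=(mm>0)&(m>0)&(d>0)
            print(n,k,cv2.contourArea(a),np.round(a.reshape(-1,2).mean(0)),'pix',np.round([np.nonzero(s)[1].mean(),np.nonzero(s)[0].mean()],1),'xyz',np.round(np.median(P[s],0),4),'rect',cv2.minAreaRect(a)[1:])
            if k=='red' :
                q=P[s]; 
                print('  red x pct',np.round(np.percentile(q,[1,5,50,95,99],axis=0),4).tolist())
                b=q[q[:,0]<np.percentile(q[:,0],1)+.016]
                print('  bar mean',b.mean(0),'y',b[:,1].min(),b[:,1].max(),'slope',np.polyfit(b[:,1],b[:,0],1),'zmax',np.percentile(b[:,2],95))
p=np.load('/tmp/top.npz')['p'][90:260,200:390]
cv2.imwrite('pics/crop.png',cv2.resize(p,None,fx=3,fy=3))
E
```

```text
scene blue 1922.0 [302. 248.] pix [302.6 248.2] xyz [ 0.6285 -0.0534  0.0761] rect ((45.615779876708984, 47.404640197753906), 63.43495178222656)
scene red 831.0 [243. 214.] pix [241.9 213.7] xyz [ 0.5173 -0.0963  0.0663] rect ((33.107234954833984, 84.27177429199219), 62.764854431152344)
  red x pct [[0.506, -0.1611, 0.0611], [0.5078, -0.1593, 0.0625], [0.5173, -0.0963, 0.0663], [0.5566, -0.0335, 0.0688], [0.5621, -0.0311, 0.0698]]
  bar mean [ 0.51370937 -0.09721566  0.06596967] y -0.16073100990910089 -0.03006400936635657 slope [0.02632508 0.51626858] zmax 0.06878313428266222
scene terra 849.0 [149. 289.] pix [149.1 289.1] xyz [ 0.534  -0.2771  0.0079] rect ((28.861738204956055, 33.46991729736328), 75.96376037597656)
scene terra 1833.5 [247. 273.] pix [247.2 272.7] xyz [ 0.6179 -0.1437  0.0764] rect ((43.02796173095703, 45.4561767578125), 60.945396423339844)
scene terra 2182.0 [178. 187.] pix [178.1 187.4] xyz [ 0.3941 -0.1533  0.014 ] rect ((46.2153434753418, 55.145843505859375), 43.99491500854492)
scene yel 576.0 [384. 366.] pix [386.8 364.9] xyz [ 0.8269 -0.0563  0.0821] rect ((9.462648391723633, 75.61398315429688), 57.46493148803711)
top blue 530.0 [508. 245.] pix [506.9 234.8] xyz [ 0.4186 -0.56    0.0194] rect ((87.0, 12.0), 90.0)
top blue 1100.0 [252. 128.] pix [252.1 127.8] xyz [ 0.6245 -0.0517  0.0763] rect ((34.13197326660156, 34.222511291503906), 5.194429397583008)
top terra 1950.0 [303. 247.] pix [303.2 246.5] xyz [ 0.391  -0.1523  0.014 ] rect ((45.52900695800781, 45.17788314819336), 69.44395446777344)
top terra 542.5 [362. 177.] pix [362.  177.2] xyz [ 0.5331 -0.2778  0.0078] rect ((24.671199798583984, 24.027042388916016), 14.931416511535645)
top terra 1032.0 [300. 133.] pix [299.6 132.6] xyz [ 0.6134 -0.143   0.0764] rect ((33.0, 33.0), 90.0)
```

View pics/crop.png

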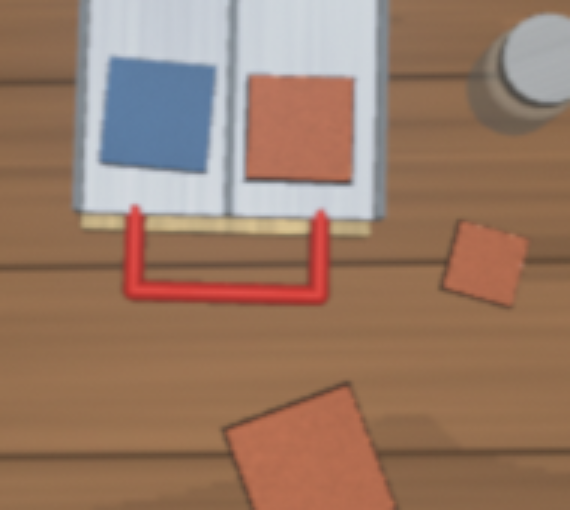

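The crop shows the red bar from (135,291) to (322,296), blue at (158,114) and the chosen terracotta tile at (300,128). Its edge comes out near 65–70 mm; the others measure about 93 and 50 mm. It is the middle-sized tile, in the right-hand lane.

```bash
python3 - <<'E'
from h import *
p=np.load('/tmp/top.npz')['p']; h=cv2.cvtColor(p,cv2.COLOR_BGR2HSV)
m=(((h[...,0]<5)|(h[...,0]>172))&(h[...,1]>170)&(h[...,2]>70)); m[:, :220]=0;m[:,330:]=0
ys,xs=np.nonzero(m); print(xs.min(),xs.max(),ys.min(),ys.max())
s=ys>=180; 
for lo,hi in((250,262),(262,290),(290,302)):
    k=s&(xs>=lo)&(xs<hi); print(xs[k].mean(),ys[k].mean(),ray('top',xs[k].mean(),ys[k].mean(),.064))
print('ends',ray('top',xs[s].min(),187,.064),ray('top',xs[s].max(),188,.064))
p=np.load('/tmp/scene.npz')['p']; h=cv2.cvtColor(p,cv2.COLOR_BGR2HSV)
# bar centre in scene by pixel line
m=masks(p)['red']; ys,xs=np.nonzero(m)
for c in(220,238,255):
    k=(xs==c); print(c,ys[k].mean(),ray('scene',c,ys[k].mean(),.064))
print(bot.observe())
E
```

```text
242 308 161 190
255.5 186.5 [ 0.5120522  -0.05681758  0.064     ]
275.8636363636364 187.15584415584416 [ 0.51026498 -0.09624777  0.064     ]
295.5 187.5 [ 0.50910441 -0.13419876  0.064     ]
ends [ 0.51142043 -0.03061239  0.064     ] [ 0.50782233 -0.15830648  0.064     ]
220 233.5625 [ 0.53548981 -0.14371428  0.064     ]
238 208.5 [ 0.51221327 -0.09747814  0.064     ]
255 200.71428571428572 [ 0.51453122 -0.06705247  0.064     ]
{'time': 0.1, 'q': array([ 1.18388068e+00,  8.78972154e-02,  1.37207270e+00,  2.13265060e-05,
        1.68359039e+00, -1.03106750e-01]), 'qvel': array([-0.00044856, -0.00068002, -0.00368602, -0.0006011 , -0.00019804,
       -0.00029417]), 'joint_efforts': array([ 2.34122839e-03, -3.41251910e+01, -3.03301764e+01,  7.19640311e-02,
        3.04553902e-02, -1.19968663e-04]), 'tool_pos': array([0.15384319, 0.5275902 , 0.22642779]), 'tcp_rot': array([-2.48923882e-04,  1.41427430e-01,  9.89948137e-01, -9.51872365e-04]), 'force': array([-0.26595438, -0.82901897,  0.03795926]), 'moment': array([-0.00071356, -0.00506093, -0.01633988]), 'grasp_force': 0.0, 'opening': 0.999484264488421}
```

Call:
apply_moves([
  {"grip": 0.2,"dx": 0.0238,"dy": -0.0416,"rz": -5.02},
  {"grip": 0.2,"dx": 0.0238,"dy": -0.0416,"rz": -5.02},
  {"grip": 0.2,"dx": 0.0238,"dy": -0.0416,"rz": -5.02},
  {"grip": 0.2,"dx": 0.0238,"dy": -0.0416,"rz": -5.02},
  {"grip": 0.2,"dx": 0.0238,"dy": -0.0416,"rz": -5.02},
  {"grip": 0.2,"dx": 0.0238,"dy": -0.0416,"rz": -5.02},
  {"grip": 0.2,"dx": 0.0238,"dy": -0.0416,"rz": -5.02},
  {"grip": 0.2,"dx": 0.0238,"dy": -0.0416,"rz": -5.02},
  {"grip": 0.2,"dx": 0.0238,"dy": -0.0416,"rz": -5.02},
  {"grip": 0.2,"dx": 0.0238,"dy": -0.0416,"rz": -5.02},
  {"grip": 0.2,"dx": 0.0238,"dy": -0.0416,"rz": -5.02},
  {"grip": 0.2,"dx": 0.0238,"dy": -0.0416,"rz": -5.02},
  {"grip": 0.2,"dx": 0.0238,"dy": -0.0416,"rz": -5.02},
  {"grip": 0.2,"dx": 0.0238,"dy": -0.0416,"rz": -5.02},
  {"grip": 0.2,"dx": 0.0238,"dy": -0.0416,"rz": -5.02},
  {"grip": 0.2},
  {"grip": 0.2},
])

```text
schema error: expected keys grip, dx, dy, dz, rx, ry, rz
```

Call:
apply_moves([
  {"grip": 0.2,"dx": 0.0238,"dy": -0.0416,"dz": 0,"rx": 0,"ry": 0,"rz": -5.02},
  {"grip": 0.2,"dx": 0.0238,"dy": -0.0416,"dz": 0,"rx": 0,"ry": 0,"rz": -5.02},
  {"grip": 0.2,"dx": 0.0238,"dy": -0.0416,"dz": 0,"rx": 0,"ry": 0,"rz": -5.02},
  {"grip": 0.2,"dx": 0.0238,"dy": -0.0416,"dz": 0,"rx": 0,"ry": 0,"rz": -5.02},
  {"grip": 0.2,"dx": 0.0238,"dy": -0.0416,"dz": 0,"rx": 0,"ry": 0,"rz": -5.02},
  {"grip": 0.2,"dx": 0.0238,"dy": -0.0416,"dz": 0,"rx": 0,"ry": 0,"rz": -5.02},
  {"grip": 0.2,"dx": 0.0238,"dy": -0.0416,"dz": 0,"rx": 0,"ry": 0,"rz": -5.02},
  {"grip": 0.2,"dx": 0.0238,"dy": -0.0416,"dz": 0,"rx": 0,"ry": 0,"rz": -5.02},
  {"grip": 0.2,"dx": 0.0238,"dy": -0.0416,"dz": 0,"rx": 0,"ry": 0,"rz": -5.02},
  {"grip": 0.2,"dx": 0.0238,"dy": -0.0416,"dz": 0,"rx": 0,"ry": 0,"rz": -5.02},
  {"grip": 0.2,"dx": 0.0238,"dy": -0.0416,"dz": 0,"rx": 0,"ry": 0,"rz": -5.02},
  {"grip": 0.2,"dx": 0.0238,"dy": -0.0416,"dz": 0,"rx": 0,"ry": 0,"rz": -5.02},
  {"grip": 0.2,"dx": 0.0238,"dy": -0.0416,"dz": 0,"rx": 0,"ry": 0,"rz": -5.02},
  {"grip": 0.2,"dx": 0.0238,"dy": -0.0416,"dz": 0,"rx": 0,"ry": 0,"rz": -5.02},
  {"grip": 0.2,"dx": 0.0238,"dy": -0.0416,"dz": 0,"rx": 0,"ry": 0,"rz": -5.02},
  {"grip": 0.2,"dx": 0,"dy": 0,"dz": 0,"rx": 0,"ry": 0,"rz": 0},
  {"grip": 0.2,"dx": 0,"dy": 0,"dz": 0,"rx": 0,"ry": 0,"rz": 0},
])

```text
time: 1.8
tool_pos: [0.5107, -0.0965, 0.2264]
tcp_rot: [-0.001, 0.717, 0.697, -0.0]
force: [-0.2, 0.6, 0.1]
opening: 0.398
grasp_force: 0.0
```

Call:
apply_moves([
  {"grip": 0.2,"dx": 0,"dy": 0,"dz": -0.03,"rx": 0,"ry": 0,"rz": 0},
  {"grip": 0.2,"dx": 0,"dy": 0,"dz": -0.03,"rx": 0,"ry": 0,"rz": 0},
  {"grip": 0.2,"dx": 0,"dy": 0,"dz": -0.03,"rx": 0,"ry": 0,"rz": 0},
  {"grip": 0.2,"dx": 0,"dy": 0,"dz": -0.02,"rx": 0,"ry": 0,"rz": 0},
  {"grip": 0.2,"dx": 0,"dy": 0,"dz": -0.012,"rx": 0,"ry": 0,"rz": 0},
  {"grip": 0.2,"dx": 0,"dy": 0,"dz": -0.012,"rx": 0,"ry": 0,"rz": 0},
  {"grip": 0.2,"dx": 0,"dy": 0,"dz": -0.01,"rx": 0,"ry": 0,"rz": 0},
  {"grip": 0.2,"dx": 0,"dy": 0,"dz": -0.01,"rx": 0,"ry": 0,"rz": 0},
  {"grip": 0.2,"dx": 0,"dy": 0,"dz": -0.01,"rx": 0,"ry": 0,"rz": 0},
  {"grip": 0.2,"dx": 0,"dy": 0,"dz": 0,"rx": 0,"ry": 0,"rz": 0},
  {"grip": 0.2,"dx": 0,"dy": 0,"dz": 0,"rx": 0,"ry": 0,"rz": 0},
])

```text
time: 2.9
tool_pos: [0.5111, -0.0961, 0.0635]
tcp_rot: [-0.0, 0.717, 0.697, 0.0]
force: [0.1, 0.2, 0.3]
opening: 0.397
grasp_force: 0.0
```

```bash
python3 - <<'E'
from h import *
p,d=bot.snapshot('scene'); cv2.imwrite('pics/s1.png',cv2.resize(p[120:330,120:400],None,fx=2.5,fy=2.5))
E
```

```text
(no output)
```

View pics/s1.png

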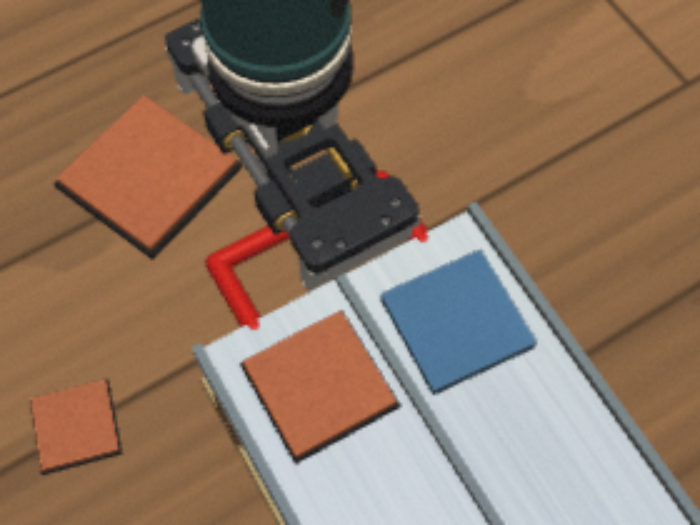

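The gripper straddles the bar (about (335,225) in the crop) and is clear of both tiles, at (320,385) and (460,320). Next I close the fingers.

Call:
apply_moves([
  {"grip": 0.6,"dx": 0,"dy": 0,"dz": 0,"rx": 0,"ry": 0,"rz": 0},
  {"grip": 0.8,"dx": 0,"dy": 0,"dz": 0,"rx": 0,"ry": 0,"rz": 0},
  {"grip": 1,"dx": 0,"dy": 0,"dz": 0,"rx": 0,"ry": 0,"rz": 0},
  {"grip": 1,"dx": 0,"dy": 0,"dz": 0,"rx": 0,"ry": 0,"rz": 0},
  {"grip": 1,"dx": 0,"dy": 0,"dz": 0,"rx": 0,"ry": 0,"rz": 0},
  {"grip": 1,"dx": 0,"dy": 0,"dz": 0,"rx": 0,"ry": 0,"rz": 0},
])

```text
time: 3.55
tool_pos: [0.51, -0.096, 0.0637]
tcp_rot: [-0.001, 0.717, 0.697, -0.001]
force: [-5.7, -0.8, 5.5]
opening: 0.138
grasp_force: 30.0
```

Call:
apply_moves([
  {"grip": 1,"dx": 0.0001,"dy": 0,"dz": 0.0028,"rx": 0.014,"ry": 0.5,"rz": 0},
  {"grip": 1,"dx": 0.0001,"dy": 0,"dz": 0.0028,"rx": 0.014,"ry": 0.5,"rz": 0},
  {"grip": 1,"dx": 0.0001,"dy": 0,"dz": 0.0028,"rx": 0.014,"ry": 0.5,"rz": 0},
  {"grip": 1,"dx": 0.0001,"dy": 0,"dz": 0.0028,"rx": 0.014,"ry": 0.5,"rz": 0},
  {"grip": 1,"dx": 0.0001,"dy": 0,"dz": 0.0028,"rx": 0.014,"ry": 0.5,"rz": 0},
  {"grip": 1,"dx": 0.0001,"dy": 0,"dz": 0.0028,"rx": 0.014,"ry": 0.5,"rz": 0},
  {"grip": 1,"dx": 0.0002,"dy": 0,"dz": 0.0028,"rx": 0.014,"ry": 0.5,"rz": 0},
  {"grip": 1,"dx": 0.0002,"dy": 0,"dz": 0.0028,"rx": 0.014,"ry": 0.5,"rz": 0},
  {"grip": 1,"dx": 0,"dy": 0,"dz": 0,"rx": 0,"ry": 0,"rz": 0},
])

```text
time: 4.45
tool_pos: [0.5111, -0.096, 0.0861]
tcp_rot: [-0.026, 0.716, 0.697, -0.026]
force: [-5.4, -1.7, -6.1]
opening: 0.136
grasp_force: 30.0
```

```bash
cat > look.py <<'E'
from h import *; import sys
p,d=bot.snapshot('scene'); P=pts('scene',d); M=masks(p); o=bot.observe()
print('t',o['time'],'F',np.round(o['force'],1),'M',np.round(o['moment'],2),'pos',np.round(o['tool_pos'],4))
for k,near in(('blue',(302,248)),('terra',(247,260))):
    c,_=cv2.findContours(M[k],0,1); c=[a for a in c if cv2.contourArea(a)>400 and cv2.boundingRect(a)[0]>205]
    for a in c:
        mm=np.zeros((384,512),np.uint8); cv2.drawContours(mm,[a],-1,255,-1); mm=cv2.erode(mm,np.ones((3,3))); s=(mm>0)&(d>0); q=P[s]
        A=np.c_[q[:,:2],np.ones(len(q))]; f=np.linalg.lstsq(A,q[:,2],rcond=None)[0]
        print(k,np.round(q.mean(0),4),'tilt %.1f'%np.degrees(np.arctan(-f[0])),'pix',np.nonzero(s)[1].mean().round(1),np.nonzero(s)[0].mean().round(1),'dist to stop-line x%.4f'%q[:,0].max())
if len(sys.argv)>1: cv2.imwrite(sys.argv[1],cv2.resize(p[60:384,120:460],None,fx=1.75,fy=1.75))
E
python3 look.py
```

```text
t 4.5 F [-5.9 -2.4 -6.8] M [-0.47  1.02 -0.02] pos [ 0.5111 -0.096   0.0861]
blue [ 0.6293 -0.0533  0.0905] tilt 4.0 pix 303.6 244.7 dist to stop-line x0.6640
terra [ 0.6189 -0.1437  0.0912] tilt 4.0 pix 247.3 269.8 dist to stop-line x0.6501
```

Call:
apply_moves([
  {"grip": 1,"dx": 0.0003,"dy": 0,"dz": 0.0028,"rx": 0.014,"ry": 0.5,"rz": 0},
  {"grip": 1,"dx": 0.0003,"dy": 0,"dz": 0.0028,"rx": 0.014,"ry": 0.5,"rz": 0},
  {"grip": 1,"dx": 0.0003,"dy": 0,"dz": 0.0028,"rx": 0.014,"ry": 0.5,"rz": 0},
  {"grip": 1,"dx": 0.0003,"dy": 0,"dz": 0.0028,"rx": 0.014,"ry": 0.5,"rz": 0},
  {"grip": 1,"dx": 0.0003,"dy": 0,"dz": 0.0028,"rx": 0.014,"ry": 0.5,"rz": 0},
  {"grip": 1,"dx": 0.0003,"dy": 0,"dz": 0.0028,"rx": 0.014,"ry": 0.5,"rz": 0},
  {"grip": 1,"dx": 0.0004,"dy": 0,"dz": 0.0028,"rx": 0.014,"ry": 0.5,"rz": 0},
  {"grip": 1,"dx": 0.0004,"dy": 0,"dz": 0.0028,"rx": 0.014,"ry": 0.5,"rz": 0},
  {"grip": 1,"dx": 0.0004,"dy": 0,"dz": 0.0027,"rx": 0.014,"ry": 0.5,"rz": 0},
  {"grip": 1,"dx": 0.0004,"dy": 0,"dz": 0.0027,"rx": 0.014,"ry": 0.5,"rz": 0},
  {"grip": 1,"dx": 0,"dy": 0,"dz": 0,"rx": 0,"ry": 0,"rz": 0},
])

```text
time: 5.6
tool_pos: [0.5146, -0.0962, 0.1141]
tcp_rot: [-0.057, 0.714, 0.695, -0.056]
force: [-5.9, -1.6, -6.3]
opening: 0.138
grasp_force: 30.0
```

```bash
python3 look.py
```

```text
t 5.65 F [-6.4 -1.8 -6. ] M [-0.45  1.01  0.01] pos [ 0.5146 -0.0962  0.1141]
blue [ 0.6322 -0.0534  0.1084] tilt 9.0 pix 305.5 241.1 dist to stop-line x0.6666
terra [ 0.622  -0.1438  0.1096] tilt 9.1 pix 247.8 266.6 dist to stop-line x0.6533
```

Call:
apply_moves([
  {"grip": 1,"dx": 0.00023,"dy": 0,"dz": 0.00138,"rx": 0.007,"ry": 0.25,"rz": 0},
  {"grip": 1,"dx": 0.00023,"dy": 0,"dz": 0.00138,"rx": 0.007,"ry": 0.25,"rz": 0},
  {"grip": 1,"dx": 0.00023,"dy": 0,"dz": 0.00138,"rx": 0.007,"ry": 0.25,"rz": 0},
  {"grip": 1,"dx": 0.00023,"dy": 0,"dz": 0.00138,"rx": 0.007,"ry": 0.25,"rz": 0},
  {"grip": 1,"dx": 0,"dy": 0,"dz": 0,"rx": 0,"ry": 0,"rz": 0},
  {"grip": 1,"dx": 0,"dy": 0,"dz": 0,"rx": 0,"ry": 0,"rz": 0},
  {"grip": 1,"dx": 0,"dy": 0,"dz": 0,"rx": 0,"ry": 0,"rz": 0},
])

```text
time: 6.35
tool_pos: [0.5155, -0.0962, 0.1195]
tcp_rot: [-0.063, 0.714, 0.695, -0.062]
force: [-5.5, -2.5, -6.9]
opening: 0.139
grasp_force: 30.0
```

```bash
python3 look.py
```

```text
t 6.4 F [-5.8 -3.1 -7.2] M [-0.52  0.83  0.01] pos [ 0.5155 -0.0962  0.1195]
blue [ 0.6329 -0.0535  0.1118] tilt 10.0 pix 305.8 240.5 dist to stop-line x0.6671
terra [ 0.6228 -0.1437  0.1131] tilt 10.0 pix 248.1 266.1 dist to stop-line x0.6546
```

Call:
apply_moves([
  {"grip": 1,"dx": 0.00026,"dy": 0,"dz": 0.00137,"rx": 0.007,"ry": 0.25,"rz": 0},
  {"grip": 1,"dx": 0.00026,"dy": 0,"dz": 0.00137,"rx": 0.007,"ry": 0.25,"rz": 0},
  {"grip": 1,"dx": 0.00026,"dy": 0,"dz": 0.00137,"rx": 0.007,"ry": 0.25,"rz": 0},
  {"grip": 1,"dx": 0.00026,"dy": 0,"dz": 0.00137,"rx": 0.007,"ry": 0.25,"rz": 0},
  {"grip": 1,"dx": 0,"dy": 0,"dz": 0,"rx": 0,"ry": 0,"rz": 0},
  {"grip": 1,"dx": 0,"dy": 0,"dz": 0,"rx": 0,"ry": 0,"rz": 0},
  {"grip": 1,"dx": 0,"dy": 0,"dz": 0,"rx": 0,"ry": 0,"rz": 0},
])

```text
time: 7.1
tool_pos: [0.5166, -0.0963, 0.125]
tcp_rot: [-0.069, 0.713, 0.694, -0.068]
force: [-5.6, -2.1, -6.7]
opening: 0.138
grasp_force: 30.0
```

```bash
python3 look.py
```

```text
t 7.15 F [-5.3 -2.4 -7. ] M [-0.51  0.8   0.04] pos [ 0.5166 -0.0962  0.125 ]
blue [ 0.6336 -0.0532  0.1153] tilt 11.1 pix 306.4 239.7 dist to stop-line x0.6680
terra [ 0.6237 -0.1438  0.1168] tilt 11.0 pix 248.3 265.5 dist to stop-line x0.6549
```

Call:
apply_moves([
  {"grip": 1,"dx": 0.00028,"dy": 0,"dz": 0.00137,"rx": 0.007,"ry": 0.25,"rz": 0},
  {"grip": 1,"dx": 0.00028,"dy": 0,"dz": 0.00137,"rx": 0.007,"ry": 0.25,"rz": 0},
  {"grip": 1,"dx": 0.00028,"dy": 0,"dz": 0.00137,"rx": 0.007,"ry": 0.25,"rz": 0},
  {"grip": 1,"dx": 0.00028,"dy": 0,"dz": 0.00137,"rx": 0.007,"ry": 0.25,"rz": 0},
  {"grip": 1,"dx": 0,"dy": 0,"dz": 0,"rx": 0,"ry": 0,"rz": 0},
  {"grip": 1,"dx": 0,"dy": 0,"dz": 0,"rx": 0,"ry": 0,"rz": 0},
  {"grip": 1,"dx": 0,"dy": 0,"dz": 0,"rx": 0,"ry": 0,"rz": 0},
])

```text
time: 7.85
tool_pos: [0.5178, -0.0963, 0.1305]
tcp_rot: [-0.075, 0.713, 0.693, -0.074]
force: [-6.0, -2.9, -6.7]
opening: 0.14
grasp_force: 30.0
```

```bash
python3 look.py
```

```text
t 7.9 F [-6.3 -2.  -6.6] M [-0.57  0.86  0.07] pos [ 0.5178 -0.0963  0.1305]
blue [ 0.6345 -0.0534  0.1189] tilt 11.9 pix 306.9 239.2 dist to stop-line x0.6688
terra [ 0.6246 -0.1438  0.1204] tilt 11.9 pix 248.6 265.1 dist to stop-line x0.6559
```

Call:
apply_moves([
  {"grip": 1,"dx": 0.0003,"dy": 0,"dz": 0.00136,"rx": 0.007,"ry": 0.25,"rz": 0},
  {"grip": 1,"dx": 0.0003,"dy": 0,"dz": 0.00136,"rx": 0.007,"ry": 0.25,"rz": 0},
  {"grip": 1,"dx": 0.0003,"dy": 0,"dz": 0.00136,"rx": 0.007,"ry": 0.25,"rz": 0},
  {"grip": 1,"dx": 0.0003,"dy": 0,"dz": 0.00136,"rx": 0.007,"ry": 0.25,"rz": 0},
  {"grip": 1,"dx": 0,"dy": 0,"dz": 0,"rx": 0,"ry": 0,"rz": 0},
  {"grip": 1,"dx": 0,"dy": 0,"dz": 0,"rx": 0,"ry": 0,"rz": 0},
  {"grip": 1,"dx": 0,"dy": 0,"dz": 0,"rx": 0,"ry": 0,"rz": 0},
])

```text
time: 8.6
tool_pos: [0.5191, -0.0963, 0.136]
tcp_rot: [-0.082, 0.712, 0.693, -0.08]
force: [-6.2, -2.4, -7.2]
opening: 0.137
grasp_force: 30.0
```

```bash
python3 look.py
```

```text
t 8.65 F [-5.8 -3.4 -6.7] M [-0.48  0.79  0.07] pos [ 0.5191 -0.0963  0.136 ]
blue [ 0.6355 -0.0534  0.1224] tilt 13.0 pix 307.4 238.7 dist to stop-line x0.6695
terra [ 0.6256 -0.1439  0.124 ] tilt 12.9 pix 248.8 264.6 dist to stop-line x0.6572
```

Call:
apply_moves([
  {"grip": 1,"dx": 0.00033,"dy": 0,"dz": 0.00136,"rx": 0.007,"ry": 0.25,"rz": 0},
  {"grip": 1,"dx": 0.00033,"dy": 0,"dz": 0.00136,"rx": 0.007,"ry": 0.25,"rz": 0},
  {"grip": 1,"dx": 0.00033,"dy": 0,"dz": 0.00136,"rx": 0.007,"ry": 0.25,"rz": 0},
  {"grip": 1,"dx": 0.00033,"dy": 0,"dz": 0.00136,"rx": 0.007,"ry": 0.25,"rz": 0},
  {"grip": 1,"dx": 0,"dy": 0,"dz": 0,"rx": 0,"ry": 0,"rz": 0},
  {"grip": 1,"dx": 0,"dy": 0,"dz": 0,"rx": 0,"ry": 0,"rz": 0},
  {"grip": 1,"dx": 0,"dy": 0,"dz": 0,"rx": 0,"ry": 0,"rz": 0},
])

```text
time: 9.35
tool_pos: [0.5205, -0.0964, 0.1415]
tcp_rot: [-0.088, 0.711, 0.692, -0.086]
force: [-5.1, -2.8, -6.7]
opening: 0.139
grasp_force: 30.0
```

```bash
python3 look.py
```

```text
t 9.4 F [-5.1 -3.5 -6.7] M [-0.56  0.73  0.07] pos [ 0.5205 -0.0964  0.1415]
blue [ 0.6366 -0.0534  0.1259] tilt 13.9 pix 308.1 238.2 dist to stop-line x0.6710
terra [ 0.6267 -0.144   0.1276] tilt 14.1 pix 249.1 264.3 dist to stop-line x0.6579
```

Call:
apply_moves([
  {"grip": 1,"dx": 0.00035,"dy": 0,"dz": 0.00135,"rx": 0.007,"ry": 0.25,"rz": 0},
  {"grip": 1,"dx": 0.00035,"dy": 0,"dz": 0.00135,"rx": 0.007,"ry": 0.25,"rz": 0},
  {"grip": 1,"dx": 0.00035,"dy": 0,"dz": 0.00135,"rx": 0.007,"ry": 0.25,"rz": 0},
  {"grip": 1,"dx": 0.00035,"dy": 0,"dz": 0.00135,"rx": 0.007,"ry": 0.25,"rz": 0},
  {"grip": 1,"dx": 0,"dy": 0,"dz": 0,"rx": 0,"ry": 0,"rz": 0},
  {"grip": 1,"dx": 0,"dy": 0,"dz": 0,"rx": 0,"ry": 0,"rz": 0},
  {"grip": 1,"dx": 0,"dy": 0,"dz": 0,"rx": 0,"ry": 0,"rz": 0},
])

```text
time: 10.1
tool_pos: [0.522, -0.0964, 0.147]
tcp_rot: [-0.094, 0.711, 0.691, -0.092]
force: [-5.9, -4.2, -7.0]
opening: 0.138
grasp_force: 30.0
```

```bash
python3 look.py
```

```text
t 10.15 F [-5.8 -3.2 -6.5] M [-0.6   0.76  0.05] pos [ 0.522  -0.0964  0.147 ]
blue [ 0.6377 -0.0535  0.1293] tilt 15.0 pix 308.6 237.7 dist to stop-line x0.6717
terra [ 0.6279 -0.144   0.1312] tilt 15.1 pix 249.5 264.0 dist to stop-line x0.6594
```

Call:
apply_moves([
  {"grip": 1,"dx": 0.00037,"dy": 0,"dz": 0.00134,"rx": 0.007,"ry": 0.25,"rz": 0},
  {"grip": 1,"dx": 0.00037,"dy": 0,"dz": 0.00134,"rx": 0.007,"ry": 0.25,"rz": 0},
  {"grip": 1,"dx": 0.00037,"dy": 0,"dz": 0.00134,"rx": 0.007,"ry": 0.25,"rz": 0},
  {"grip": 1,"dx": 0.00037,"dy": 0,"dz": 0.00134,"rx": 0.007,"ry": 0.25,"rz": 0},
  {"grip": 1,"dx": 0,"dy": 0,"dz": 0,"rx": 0,"ry": 0,"rz": 0},
  {"grip": 1,"dx": 0,"dy": 0,"dz": 0,"rx": 0,"ry": 0,"rz": 0},
  {"grip": 1,"dx": 0,"dy": 0,"dz": 0,"rx": 0,"ry": 0,"rz": 0},
])

```text
time: 10.85
tool_pos: [0.5236, -0.0965, 0.1524]
tcp_rot: [-0.1, 0.71, 0.69, -0.098]
force: [-5.9, -2.9, -6.5]
opening: 0.138
grasp_force: 30.0
```

```bash
python3 look.py
```

```text
t 10.9 F [-6.  -2.5 -5.8] M [-0.64  0.69  0.15] pos [ 0.5235 -0.0965  0.1524]
blue [ 0.6388 -0.0536  0.1328] tilt 16.0 pix 309.3 237.3 dist to stop-line x0.6734
terra [ 0.6291 -0.1441  0.1348] tilt 16.0 pix 249.8 263.7 dist to stop-line x0.6601
```

Call:
apply_moves([
  {"grip": 1,"dx": 0.0004,"dy": 0,"dz": 0.00134,"rx": 0.007,"ry": 0.25,"rz": 0},
  {"grip": 1,"dx": 0.0004,"dy": 0,"dz": 0.00134,"rx": 0.007,"ry": 0.25,"rz": 0},
  {"grip": 1,"dx": 0.0004,"dy": 0,"dz": 0.00134,"rx": 0.007,"ry": 0.25,"rz": 0},
  {"grip": 1,"dx": 0.0004,"dy": 0,"dz": 0.00134,"rx": 0.007,"ry": 0.25,"rz": 0},
  {"grip": 1,"dx": 0,"dy": 0,"dz": 0,"rx": 0,"ry": 0,"rz": 0},
  {"grip": 1,"dx": 0,"dy": 0,"dz": 0,"rx": 0,"ry": 0,"rz": 0},
  {"grip": 1,"dx": 0,"dy": 0,"dz": 0,"rx": 0,"ry": 0,"rz": 0},
])

```text
time: 11.6
tool_pos: [0.5252, -0.0966, 0.1578]
tcp_rot: [-0.106, 0.709, 0.689, -0.104]
force: [-5.9, -3.6, -5.4]
opening: 0.139
grasp_force: 30.0
```

```bash
python3 look.py
```

```text
t 11.65 F [-5.8 -3.  -6.4] M [-0.62  0.61  0.12] pos [ 0.5252 -0.0966  0.1578]
blue [ 0.6454 -0.0537  0.1346] tilt 17.0 pix 312.0 240.4 dist to stop-line x0.6791
terra [ 0.6304 -0.1442  0.1383] tilt 17.0 pix 250.1 263.5 dist to stop-line x0.6614
```

Call:
apply_moves([
  {"grip": 1,"dx": 0.00042,"dy": 0,"dz": 0.00133,"rx": 0.007,"ry": 0.25,"rz": 0},
  {"grip": 1,"dx": 0.00042,"dy": 0,"dz": 0.00133,"rx": 0.007,"ry": 0.25,"rz": 0},
  {"grip": 1,"dx": 0.00042,"dy": 0,"dz": 0.00133,"rx": 0.007,"ry": 0.25,"rz": 0},
  {"grip": 1,"dx": 0.00042,"dy": 0,"dz": 0.00133,"rx": 0.007,"ry": 0.25,"rz": 0},
  {"grip": 1,"dx": 0,"dy": 0,"dz": 0,"rx": 0,"ry": 0,"rz": 0},
  {"grip": 1,"dx": 0,"dy": 0,"dz": 0,"rx": 0,"ry": 0,"rz": 0},
  {"grip": 1,"dx": 0,"dy": 0,"dz": 0,"rx": 0,"ry": 0,"rz": 0},
])

```text
time: 12.35
tool_pos: [0.527, -0.0966, 0.1632]
tcp_rot: [-0.112, 0.708, 0.689, -0.11]
force: [-5.6, -3.8, -5.1]
opening: 0.141
grasp_force: 30.0
```

```bash
python3 look.py
```

```text
t 12.4 F [-5.7 -3.7 -6.9] M [-0.62  0.64  0.21] pos [ 0.527  -0.0966  0.1632]
blue [ 0.7055 -0.0553  0.1186] tilt 18.1 pix 335.7 280.2 dist to stop-line x0.7396
terra [ 0.6319 -0.1443  0.1418] tilt 18.1 pix 250.6 263.4 dist to stop-line x0.6625
```

It began to slide at 17° and is now running at 18°, so I hold here.

Call:
apply_moves([
  {"grip": 1,"dx": 0,"dy": 0,"dz": 0,"rx": 0,"ry": 0,"rz": 0},
  {"grip": 1,"dx": 0,"dy": 0,"dz": 0,"rx": 0,"ry": 0,"rz": 0},
  {"grip": 1,"dx": 0,"dy": 0,"dz": 0,"rx": 0,"ry": 0,"rz": 0},
  {"grip": 1,"dx": 0,"dy": 0,"dz": 0,"rx": 0,"ry": 0,"rz": 0},
  {"grip": 1,"dx": 0,"dy": 0,"dz": 0,"rx": 0,"ry": 0,"rz": 0},
  {"grip": 1,"dx": 0,"dy": 0,"dz": 0,"rx": 0,"ry": 0,"rz": 0},
  {"grip": 1,"dx": 0,"dy": 0,"dz": 0,"rx": 0,"ry": 0,"rz": 0},
  {"grip": 1,"dx": 0,"dy": 0,"dz": 0,"rx": 0,"ry": 0,"rz": 0},
  {"grip": 1,"dx": 0,"dy": 0,"dz": 0,"rx": 0,"ry": 0,"rz": 0},
  {"grip": 1,"dx": 0,"dy": 0,"dz": 0,"rx": 0,"ry": 0,"rz": 0},
  {"grip": 1,"dx": 0,"dy": 0,"dz": 0,"rx": 0,"ry": 0,"rz": 0},
  {"grip": 1,"dx": 0,"dy": 0,"dz": 0,"rx": 0,"ry": 0,"rz": 0},
])

```text
time: 13.6
tool_pos: [0.527, -0.0966, 0.1632]
tcp_rot: [-0.112, 0.708, 0.689, -0.11]
force: [-5.7, -3.9, -6.3]
opening: 0.141
grasp_force: 30.0
```

```bash
python3 look.py pics/s2.png
```

```text
t 13.65 F [-6.  -3.1 -6.5] M [-0.61  0.65  0.19] pos [ 0.527  -0.0966  0.1632]
blue [ 0.7926 -0.0612  0.0901] tilt 18.1 pix 368.6 343.0 dist to stop-line x0.8246
terra [ 0.6319 -0.1443  0.1418] tilt 17.9 pix 250.6 263.3 dist to stop-line x0.6627
```

View pics/s2.png

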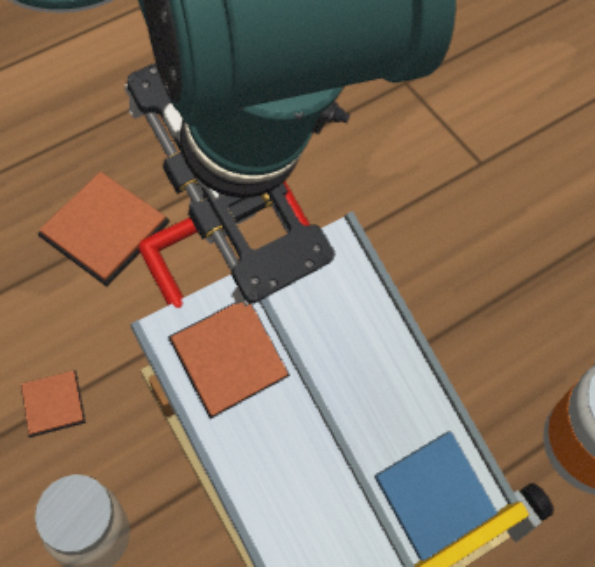

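The picture shows the blue tile resting at the yellow stop, at (437,495), and the terracotta tile still in place at (228,358). I release the bar next.

Call:
apply_moves([
  {"grip": 0.6,"dx": 0,"dy": 0,"dz": 0,"rx": 0,"ry": 0,"rz": 0},
  {"grip": 0.4,"dx": 0,"dy": 0,"dz": 0,"rx": 0,"ry": 0,"rz": 0},
  {"grip": 0.2,"dx": 0,"dy": 0,"dz": 0,"rx": 0,"ry": 0,"rz": 0},
  {"grip": 0.2,"dx": 0,"dy": 0,"dz": 0,"rx": 0,"ry": 0,"rz": 0},
  {"grip": 0.2,"dx": 0,"dy": 0,"dz": 0,"rx": 0,"ry": 0,"rz": 0},
  {"grip": 0.2,"dx": 0,"dy": 0,"dz": 0,"rx": 0,"ry": 0,"rz": 0},
])

```text
time: 14.25
tool_pos: [0.5274, -0.0959, 0.1627]
tcp_rot: [-0.112, 0.708, 0.689, -0.109]
force: [-0.4, 0.2, 0.1]
opening: 0.398
grasp_force: 0.0
```

```bash
python3 look.py
```

```text
t 14.3 F [-0.3 -0.6  0.5] M [-0.08 -0.09  0.07] pos [ 0.5273 -0.0959  0.1626]
blue [ 0.7926 -0.0612  0.0901] tilt 18.2 pix 368.6 343.0 dist to stop-line x0.8245
terra [ 0.6319 -0.1443  0.1418] tilt 18.0 pix 250.5 263.4 dist to stop-line x0.6628
```

Released, no force on the tool, and the tray is standing at 18°. I back off along the tool axis.

Call:
apply_moves([
  {"grip": 0.2,"dx": 0.0031,"dy": 0,"dz": 0.0095,"rx": 0,"ry": 0,"rz": 0},
  {"grip": 0.2,"dx": 0.0031,"dy": 0,"dz": 0.0095,"rx": 0,"ry": 0,"rz": 0},
  {"grip": 0.2,"dx": 0.0031,"dy": 0,"dz": 0.0095,"rx": 0,"ry": 0,"rz": 0},
  {"grip": 0.2,"dx": 0.0062,"dy": 0,"dz": 0.019,"rx": 0,"ry": 0,"rz": 0},
  {"grip": 0.2,"dx": 0.0062,"dy": 0,"dz": 0.019,"rx": 0,"ry": 0,"rz": 0},
  {"grip": 0.2,"dx": 0,"dy": 0,"dz": 0.03,"rx": 0,"ry": 0,"rz": 0},
  {"grip": 0.2,"dx": -0.02,"dy": 0,"dz": 0.02,"rx": 0,"ry": 0,"rz": 0},
  {"grip": 0.2,"dx": -0.03,"dy": 0,"dz": 0.01,"rx": 0,"ry": 0,"rz": 0},
  {"grip": 0.2,"dx": -0.03,"dy": 0,"dz": 0,"rx": 0,"ry": 0,"rz": 0},
  {"grip": 0.2,"dx": -0.03,"dy": 0,"dz": 0,"rx": 0,"ry": 0,"rz": 0},
  {"grip": 0.2,"dx": 0,"dy": 0,"dz": 0,"rx": 0,"ry": 0,"rz": 0},
  {"grip": 0.2,"dx": 0,"dy": 0,"dz": 0,"rx": 0,"ry": 0,"rz": 0},
  {"grip": 0.2,"dx": 0,"dy": 0,"dz": 0,"rx": 0,"ry": 0,"rz": 0},
])

```text
time: 15.6
tool_pos: [0.4398, -0.0961, 0.2893]
tcp_rot: [-0.112, 0.708, 0.689, -0.109]
force: [0.2, 0.0, 0.6]
opening: 0.398
grasp_force: 0.0
```

```bash
python3 look.py pics/s3.png
```

```text
t 15.65 F [ 0.6  0.3 -0.5] M [-0.06 -0.07  0.  ] pos [ 0.4399 -0.0961  0.2891]
blue [ 0.7926 -0.061   0.0901] tilt 18.0 pix 368.7 342.9 dist to stop-line x0.8245
terra [ 0.6318 -0.144   0.1419] tilt 18.0 pix 250.7 263.2 dist to stop-line x0.6626
```

View pics/s3.png

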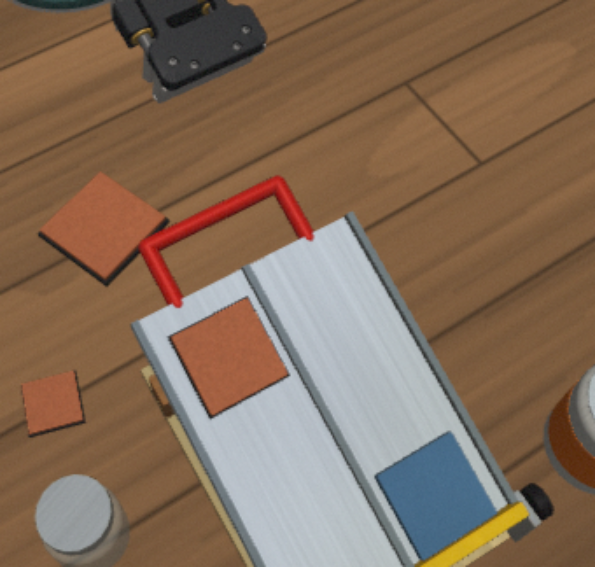

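The tray stands at 18° with the arm clear, the blue tile is at the stop (437,495) and the terracotta tile has not moved (228,358).

```bash
python3 -c "
from workcell import bot
print(bot.job_done())"
```

```text
the job is handed in; nothing more can be done
None
```

The job is handed in: the blue tile began to slide at about 17° and ran down to the yellow stop, the tray is standing at 18° with the arm clear, and the terracotta tile did not slip.

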